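Let two soup tins out of a gravity-feed can rack

ROBOT

A 7-joint arm with a two-finger parallel gripper is mounted at the origin on a cart in front of the work surface, level with it; the furniture and walls round the work are solid. World frame = base frame: x ahead of the robot, y to its left, z up, the work surface at z = 0. Lengths are in m, angles in rad, forces in N, time in s.
With the tool pointing down it reaches from about 0.425 to 0.95 m from the base axis. Payload 4.7 kg.
Tool frame: the origin (TCP) lies on the centre line of the jaws, within the pads' length; the fingertips stand robot.nose_length ahead of it and the grasp point (between the pads) lies 8 mm behind it (robot.nose_length is the distance from the TCP to the fingertips, in m); z points along the fingers, y is the line along which they close (so a half turn about z gives the same grasp; the last joint's range is limited). The gripper opens to 85 mm and grips with 20 to 120 N. Pads are 22 mm wide; open, the fingers measure 114 mm over their backs; the gripper's body (76 mm by 85 mm) begins 54 mm behind the grasp point. The pads swing forward as they close: fully open they stand 13 mm farther back than shut.
Start: joints at [1.301, 0.469, -0.049, 1.532, 0.024, 1.141, -0.082], TCP at [0.161, -0.656, 0.242] pointing down, gripper open.
Joint ranges: [-2.59, 2.59], [-0.33, 1.99], [-1.39, 1.29], [0.1, 2.45], [-1.04, 4.18], [0.21, 1.99], [-2.66, 2.66]. Speed limits (rad/s): [2.57, 2.57, 3.14, 3.14, 3.14, 3.14, 3.14].

INTERFACE

Orientations are given as [roll, pitch, yaw] about the fixed x, y, z axes, in that order (R = Rz(yaw) Ry(pitch) Rx(roll)).
In Python, from plant import robot gives the robot as it stands. Calls block until the motion is done:
- robot.goto(position, orientation): joint-space move of the TCP to a pose.
- robot.move_straight(position, vel=0.15, attitude=None, contact_N=None): straight line of the TCP; attitude=None keeps the orientation; vel is the mean speed in m/s. With contact_N (N) it stops when the force on the tool has changed by that much, and returns True; else False.
- robot.move_joints(angles): joint-space move.
- robot.grip(opening, strength=None): opening from 0.0 (shut) to 1.0 (fully open); strength is the grip in N (None keeps the last); returns when the fingers have stopped.
- robot.sleep(seconds).
- robot.inverse_kinematics(position, orientation): joint angles nearest the present ones, or None.
- robot.sense(): the state.
- robot.grab_frame(name): name is "scene" or "top"; returns a dict with "image" (384x512x3 uint8, red, green, blue), "range_z" (384x512 float32, m along the optical axis (not along the pixel's ray), 0 where there is no reading), "fx", "fy", "cx", "cy" (pixels), "R" (3x3) and "t" (3): a world point X has camera coordinates R X + t. Camera axes: x right, y down, z forward; pixel columns grow to the right and rows downward; lengths in m; the calibration is good to about 2 mm. A picture is of the moment at which its call begins.
A pose or a line that the arm cannot do raises robot.IKError and nothing moves.
- robot.close_job(): hands the job in; it is judged then, once.
The state is a dict: "t": time; "joint_pos": joint angles; "joint_velocities": joint speeds; "effort": joint torques, N m; "tcp_pos": TCP position; "tcp_rot": TCP orientation; "wrist_force": force on the tool from outside, world axes, zero at the start; "torque": the same for the moment, N m; "opening": opening from 0.0 (shut) to 1.0 (fully open); "gripper_force": force on a finger pad.
Only numpy, scipy, OpenCV 4.12 (cv2) and the standard library are available. Lean on these libraries where they do the work, as an engineer would, in place of code of your own. Each camera call takes 0.05 s, during which the arm holds its last target. There are 200 camera calls.

TASK

Soup for two: let exactly two of the tall green tins out of their can rack, into the open bay at its front, by pushing with the fingertips only on that rack's red lever pad. For each tin press the pad right down, wait while the one tin rolls into the bay, then let the lever come right back up so that the next tin rolls down to the gate; the third green tin must end waiting behind the gate with the lever up. Do not touch or lift the tins themselves, and leave the rack of flat tins and everything else as it is.

Things in the scene. Friction and masses are not known exactly. Their poses are not given: they have to be found in the camera images.
- green_rack: Fixed wooden can rack holding the tall green tins: a lane 406 mm long, 116 mm wide inside, 128 outside, falling 6 degrees to its open front bay. Origin on the worktop under the tin at the gate; x to the rear (front lip at -0.206, back wall +0.20), y left, z up. Lane floor 34 mm high at the origin, 13 at the 34 mm front lip. May stand left or right of the flat tins' rack.
- green_lever (a joint): Seesaw of the green rack, rad: 0 at rest (gate down, pad up), growing as the pad is pressed, to a firm stop at 0.75. A spring returns it: about 3 N at the pad starts it, 8 N holds it down. From 0.65 the lowest tin rolls out under the gate in about 1 s while a second roller holds back the others; back below 0.1 the next tin rolls to the gate in about 1 s.
- green_lever_pad (a point): Top centre of the green rack's red thumb pad (34 mm along the rack x 38 across), rear end of the lever, right of the right wall. At rest at (0.075, -0.089) in the rack frame, 150 mm high, sloping 26 degrees rear up. Pressed right down it is 68 mm lower, 8 mm farther to rack +x, free below. Tins beside it start 34 mm to its left, 125 mm high. The point turns with the lever.
- green_lever_gate (a point): Centre of the green rack's gate, a white roller 12 mm thick across the lane in front of the lowest tin: 84 mm above the worktop at rest, rising some 32 mm when the pad is pressed right down. In front of it is the bay, empty at the start, with room for just two tins one behind the other.
- flat_rack: The other can rack, same make, lengths and frame, with a lane 64 mm wide inside (76 outside), holding three flat blue and yellow tins. Fixed. Must be left alone.
- flat_lever (a joint): Seesaw of the flat tins' rack, same values and behaviour. Must stay at rest (0).
- flat_lever_pad (a point): Top centre of the red thumb pad of the flat tins' rack, right of that rack, at (0.075, -0.063) in its frame and 150 mm high; not to be pressed.
- green_tin_1: Tall green soup tin, 75 mm across and 110 mm long, about 0.5 kg, lying on its side in the green rack, lowest, waiting at the gate at the start (origin at rack x -0.003). Its axis lies across the rack; origin: centre of its right-hand (rack -y) end face, z axis along the tin to rack +y.
- flat_tin_1: Flat blue and yellow tin, 75 mm across and 58 mm long, on its side in the flat tins' rack, lowest, waiting at the gate at the start (origin at rack x -0.003). Its axis lies across the rack; origin: centre of its right-hand (rack -y) end face, z axis along the tin to rack +y.
- green_tin_2: Tall green soup tin, 75 mm across and 110 mm long, about 0.5 kg, lying on its side in the green rack, second (origin at rack x 0.072). Its axis lies across the rack; origin: centre of its right-hand (rack -y) end face, z axis along the tin to rack +y.
- flat_tin_2: Flat blue and yellow tin, 75 mm across and 58 mm long, on its side in the flat tins' rack, second (origin at rack x 0.072). Its axis lies across the rack; origin: centre of its right-hand (rack -y) end face, z axis along the tin to rack +y.
- green_tin_3: Tall green soup tin, 75 mm across and 110 mm long, about 0.5 kg, lying on its side in the green rack, third (origin at rack x 0.147). Its axis lies across the rack; origin: centre of its right-hand (rack -y) end face, z axis along the tin to rack +y.
- flat_tin_3: Flat blue and yellow tin, 75 mm across and 58 mm long, on its side in the flat tins' rack, third (origin at rack x 0.147). Its axis lies across the rack; origin: centre of its right-hand (rack -y) end face, z axis along the tin to rack +y.
- spice_jar: Spice jar with a red cap, 41 mm across, 105 mm tall, upright on the worktop; origin at the centre of its foot. Bystander.
- pepper_shaker: Glass shaker with a metal cap, 44 mm across, 90 mm tall, upright; origin at the centre of its foot. Bystander.
- lemon: Lemon, 70 mm long and 52 mm thick, lying on the worktop; origin under its centre. Bystander.

How it is judged:
On the way, in this order (a step that is already met when the one before it is completed fails the run):
1. the fingers press the green rack's lever down and so lift its gate (value of joint green_lever above 0.5 rad and contact force between the fingers and green_rack above 0.5 N), for 0.1 s.
2. the lever is back up with the first green tin in the bay and the second waiting at the gate (value of joint green_lever below 0.15 rad and x of green_tin_1 in the frame of green_rack between -0.185 and -0.145 m and z of green_tin_1 in the frame of green_rack between 0.04 and 0.07 m and x of green_tin_2 in the frame of green_rack between -0.022 and 0.012 m and z of green_tin_2 in the frame of green_rack between 0.058 and 0.088 m), for 0.2 s.
3. the fingers press the lever down a second time (all of step 1), for 0.1 s.
At the end, for the whole second after the job is handed in: Two green tins lie in the front bay, the first against the lip and the second behind it (each within 20 mm along the rack), the third waits behind the gate (within 17 mm), all at rest, and the lever is back up (below 0.08 rad) (value of joint green_lever below 0.08 rad and x of green_tin_1 in the frame of green_rack between -0.185 and -0.145 m and z of green_tin_1 in the frame of green_rack between 0.04 and 0.07 m and x of green_tin_2 in the frame of green_rack between -0.112 and -0.072 m and z of green_tin_2 in the frame of green_rack between 0.048 and 0.078 m and x of green_tin_3 in the frame of green_rack between -0.022 and 0.012 m and z of green_tin_3 in the frame of green_rack between 0.058 and 0.088 m and linear speed of each of green_tin_1, green_tin_2, green_tin_3 below 0.03 m/s); the robot touches nothing.
It fails at once if the third green tin gets past the gate (x of green_tin_3 in the frame of green_rack below -0.04 m).
It fails at once if a tin is touched by the robot (contact force between any of the arm, the fingers and green_tin_1 above 0.5 N or contact force between any of the arm, the fingers and green_tin_2 above 0.5 N or contact force between any of the arm, the fingers and green_tin_3 above 0.5 N or contact force between any of the arm, the fingers and flat_tin_1 above 0.5 N or contact force between any of the arm, the fingers and flat_tin_2 above 0.5 N or contact force between any of the arm, the fingers and flat_tin_3 above 0.5 N).
It fails at once if a green tin is lifted off its lane (z of any of green_tin_1, green_tin_2, green_tin_3 in the frame of green_rack above 0.115 m).
It fails at once if the flat tins' lever is moved or a flat tin is shifted (value of joint flat_lever above 0.12 rad or distance of any of flat_tin_1, flat_tin_2, flat_tin_3 from where it was at the start of the episode above 0.02 m).
It fails at once if the spice jar, shaker or lemon is knocked away (distance of any of spice_jar, pepper_shaker, lemon from where it was at the start of the episode above 0.03 m).
It also fails if it takes over 53 s, if anything falls off the work surface, if the arm or the gripper's body presses on something with over 40 N, if the wrist force passes 120 N, or if a joint passes its speed limit or range.

## Working session

There is one attempt and no reset: what is moved stays moved. The work goes in short steps, each a Python script; the robot and the scene stay as the last script left them, time stands still between calls to the robot, and variables do not carry over. Pictures are saved under pics/ and viewed, at most 10 in all, crops included, and the job is handed in when it is done.

```bash
ls; mkdir -p pics; python3 - <<'E'
from plant import robot
import cv2, pickle
for n in("scene","top"):
    f=robot.grab_frame(n); pickle.dump(f,open(f'{n}.pkl','wb'))
    cv2.imwrite(f'pics/{n}0.png',f['image'][...,::-1]); print(n,f['R'],f['t'],f['fx'])
print(robot.nose_length,robot.sense())
E
```

```text
pics
scene [[-0.58321461 -0.81214592 -0.01672499]
 [-0.56451514  0.42002022 -0.71056715]
 [ 0.58410904 -0.40497163 -0.7034306 ]] [0.35768171 0.38237606 1.42224129] 480.2968777627561
top [[-0.00450197 -0.99998712  0.00234527]
 [-0.99366879  0.00421022 -0.11227029]
 [ 0.11225897 -0.00283585 -0.99367494]] [0.03301957 0.54139346 1.52287825] 430.43631994861187
0.011 {'t': 0.1, 'joint_pos': array([ 1.30113521,  0.46939606, -0.04859564,  1.53356081,  0.0240924 ,
        1.14099722, -0.08228175]), 'joint_velocities': array([ 8.69403299e-04, -4.04081940e-05, -1.42119525e-03, -2.89265856e-03,
        2.84518288e-04,  9.11820724e-05,  2.35424469e-05]), 'effort': array([ 6.54036521e-04, -5.11516964e+01, -4.70075116e-02, -2.38388729e+01,
        1.07385303e-02,  4.37016060e-03,  1.71796034e-05]), 'tcp_pos': array([ 0.16084625, -0.65504263,  0.24134834]), 'tcp_rot': array([-3.13981722e+00,  5.38202440e-05,  2.40805564e-01]), 'wrist_force': array([ 0.49603851,  0.48555539, -0.34044545]), 'torque': array([-0.05048817,  0.01335761, -0.00231   ]), 'gripper_force': 0.0, 'opening': 1.001496091491909}
```

View pics/scene0.png

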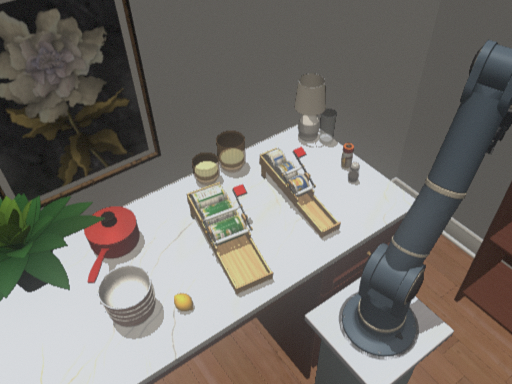

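View pics/top0.png

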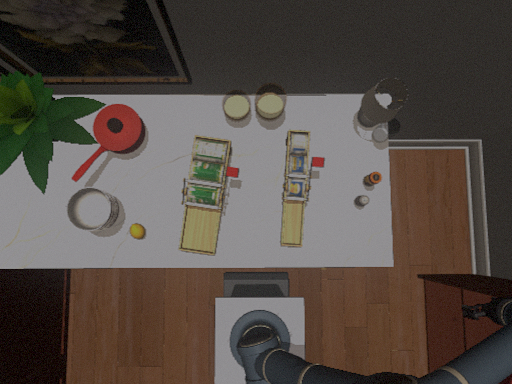

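The top view shows the green rack on the left, with its bay around (203,228) and its red pad at (232,172). The flat rack is on the right, with its pad at (318,162). Next I'll measure the green pad and the rack axis.

```bash
cat > h.py <<'E'
import numpy as np, cv2
def cloud(f):
    v,u=np.mgrid[:384,:512]; z=f['range_z']
    c=np.stack([(u-f['cx'])/f['fx']*z,(v-f['cy'])/f['fy']*z,z],-1)
    return (c-f['t'])@f['R']
def ray(f,uv,h):
    d=f['R'].T@np.array([(uv[0]-f['cx'])/f['fx'],(uv[1]-f['cy'])/f['fy'],1]); o=-f['R'].T@f['t']
    return o+d*(h-o[2])/d[2]
def red(f):
    h=cv2.cvtColor(f['image'],cv2.COLOR_RGB2HSV)
    m=((h[...,0]<6)|(h[...,0]>174))&(h[...,1]>170)&(h[...,2]>110)
    return cv2.connectedComponentsWithStats(m.astype(np.uint8))
E
python3 - <<'E'
import pickle; from h import *
for n in('scene','top'):
    f=pickle.load(open(n+'.pkl','rb')); P=cloud(f); k,l,s,c=red(f)
    for i in range(1,k):
        if 20<s[i,4]<300:
            q=P[l==i]; print(n,c[i].round(1),s[i],'ray',ray(f,c[i],.15).round(4),'depth med',np.median(q,0).round(4))
    if n=='top':
        h=cv2.cvtColor(f['image'],cv2.COLOR_RGB2HSV)
        box=np.zeros((384,512),bool); box[125:262,172:228]=1
        q=P[box&(P[...,2]>.02)&(P[...,2]<.3)]
        r=cv2.minAreaRect(q[:,:2].astype(np.float32)); print('rack pts',len(q),r,cv2.boxPoints(r))
        box[:]=0; box[125:262,275:311]=1
        q=P[box&(P[...,2]>.02)&(P[...,2]<.3)]
        r=cv2.minAreaRect(q[:,:2].astype(np.float32)); print('flat',r)
        H=P[...,2]
        for row in range(130,262,8): print(row,np.where((H[row,165:245]>.02))[0][[0,-1]]+165 if (H[row,165:245]>.02).any() else '', P[row,200].round(3))
E
```

```text
top [132.2 124.6] [129 119   7  12  25] ray [0.7432 0.4285 0.15  ] depth med [0.7563 0.4426 0.1   ]
top [317.4 161.4] [313 158  10   8  67] ray [ 0.6143 -0.1953  0.15  ] depth med [ 0.6151 -0.1947  0.1505]
top [231.8 171.6] [227 167  11  10  80] ray [0.5811 0.0917 0.15  ] depth med [0.5802 0.091  0.15  ]
rack pts 3653 ((0.5101475715637207, 0.19417288899421692), (0.14897195994853973, 0.4054819643497467), 80.02140808105469) [[0.2975666  0.15594468]
 [0.6969146  0.0856827 ]
 [0.72272855 0.2324011 ]
 [0.32338053 0.3026631 ]]
flat ((0.5341336131095886, -0.12672415375709534), (0.09684642404317856, 0.40539678931236267), 85.43124389648438)
130  [ 0.762  0.217 -0.004]
138 [194 216] [0.714 0.208 0.072]
146 [193 229] [0.675 0.202 0.119]
154 [192 229] [0.647 0.202 0.117]
162 [183 227] [0.621 0.203 0.108]
170 [189 238] [0.592 0.202 0.114]
178 [183 225] [0.567 0.203 0.1  ]
186 [183 224] [0.538 0.203 0.104]
194 [182 222] [0.51  0.202 0.109]
202 [181 221] [0.485 0.204 0.085]
210 [184 227] [0.46  0.211 0.026]
218 [183 219] [0.432 0.211 0.025]
226 [182 217] [0.403 0.21  0.027]
234 [180 216] [0.375 0.212 0.013]
242 [179 215] [0.346 0.212 0.009]
250 [167 214] [0.318 0.211 0.014]
258  [0.289 0.212 0.   ]
```

```bash
cat >> h.py <<'E'
yaw=np.radians(-7); ex=np.array([np.cos(yaw),np.sin(yaw),0]); ey=np.array([-ex[1],ex[0],0])
def tgt(dx,tip,pad=np.array([.5805,.0913,0])):
    return pad-.003*ey+dx*ex+np.array([0,0,tip+.011])
E
python3 - <<'E'
from plant import robot; from h import *
import pickle
f=pickle.load(open('scene.pkl','rb')); h=cv2.cvtColor(f['image'],cv2.COLOR_RGB2HSV)
m=((h[...,0]<6)|(h[...,0]>174))&(h[...,1]>130)&(h[...,2]>60); P=cloud(f)
b=np.zeros_like(m); b[180:200,228:250]=1; m&=b; v,u=np.where(m)
print('scene pad',ray(f,(u.mean(),v.mean()),.15),np.median(P[m],0),m.sum())
robot.grip(0.0)
p=robot.sense()['tcp_pos']; robot.move_straight([p[0],p[1],.32])
robot.goto(tgt(0,.25),[np.pi,0,yaw])
robot.move_straight(tgt(0,.18))
s=robot.sense(); print(s['t'],s['tcp_pos'],s['joint_pos'],s['wrist_force'],s['opening'],tgt(0,.18))
for n in('scene','top'):
    f=robot.grab_frame(n); i=f['image'][...,::-1]
    c=i[130:290,160:340] if n=='scene' else i[120:260,160:320]
    cv2.imwrite(f'pics/{n}1.png',cv2.resize(c,None,fx=4,fy=3.5+.5,interpolation=2)[:600])
E
```

```text
scene pad [0.57674962 0.09443247 0.15      ] [0.57792768 0.09443419 0.14824082] 85
5.15 [0.58061633 0.08852788 0.19155379] [ 0.37964391  0.50238238 -0.8191884   1.77010759  0.41708915  1.05108178
 -2.28297911] [ 0.20805145 -0.22796555  1.21359579] -0.0004011835394813473 [0.58013439 0.08832236 0.191     ]
```

View pics/scene1.png

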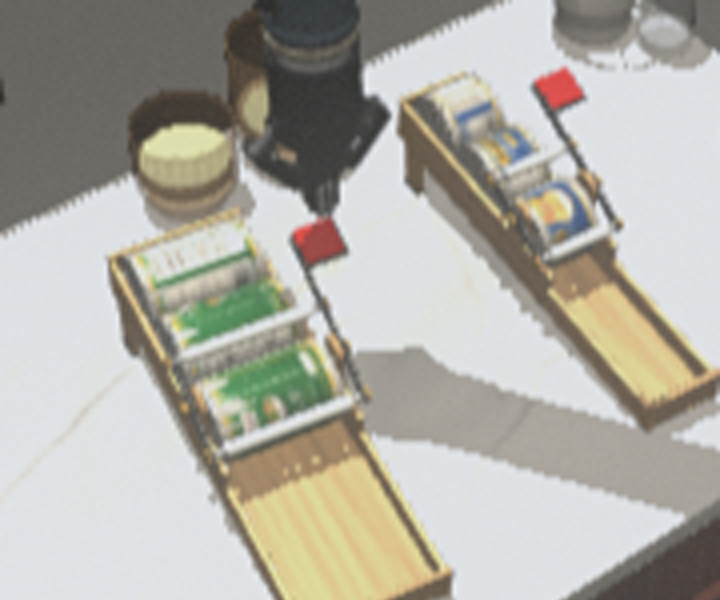

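View pics/top1.png

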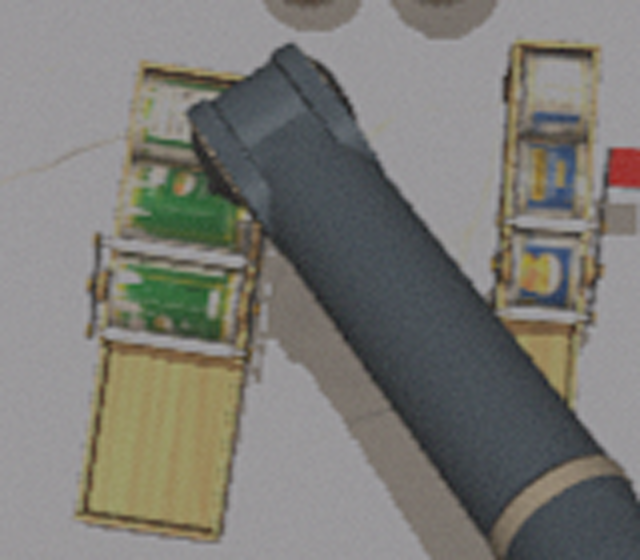

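The finger is centred over the pad in the scene crop (tip at 322,212, pad at 320,240). With this yaw, though, the wide gripper linkage overhangs the tins. I'll turn the tool 90° so the linkage lies along the rack.

```bash
sed -i 's/\.5805,\.0913/.579,.093/; s/-\.003\*ey/-.006*ey/' h.py
python3 - <<'E'
from plant import robot; from h import *
robot.move_straight(tgt(-.003,.25))
best=None
for a in(np.pi/2,-np.pi/2):
    q=robot.inverse_kinematics(tgt(-.003,.25),[np.pi,0,yaw+a]); print(a,None if q is None else np.round(q,2))
    if q is not None and (best is None or abs(q[6])<abs(best[1][6])): best=(a,q)
robot.move_joints(best[1])
robot.move_straight(tgt(-.003,.17))
hit=robot.move_straight(tgt(.010,.076),vel=.06,contact_N=25)
s=robot.sense(); print(hit,s['t'],s['tcp_pos'],s['tcp_rot'],s['wrist_force'])
robot.sleep(1.2)
s=robot.sense(); print(s['t'],s['tcp_pos'],s['wrist_force'])
for n in('scene',):
    f=robot.grab_frame(n); i=f['image'][...,::-1]
    cv2.imwrite(f'pics/{n}2.png',cv2.resize(i[130:290,160:340],None,fx=4,fy=4,interpolation=2)[:600])
E
```

```text
1.5707963267948966 [ 0.61  0.58 -1.21  1.69  0.57  1.27 -0.84]
-1.5707963267948966 [ 0.59  0.56 -1.17  1.69  0.54  1.26  2.32]
True 9.1583 [0.58604876 0.08678985 0.09426715] [-3.13804335e+00  2.47228996e-03  1.44894243e+00] [-3.01515719 -3.0563808  10.82441777]
10.3583 [0.58601173 0.08677304 0.09423912] [-2.59408122 -1.82248668 12.07038939]
```

View pics/scene2.png

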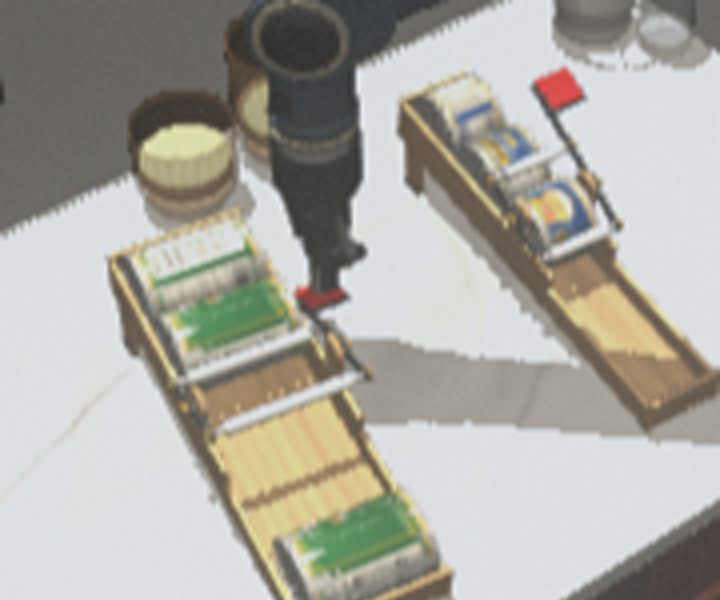

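The picture shows tin 1 against the lip (about 360,540), the gate raised, and tins 2 and 3 held back. Now I'll release and check.

```bash
python3 - <<'E'
from plant import robot; from h import *
robot.move_straight(tgt(-.003,.175),vel=.08)
robot.sleep(1.8)
s=robot.sense(); print(s['t'],s['tcp_pos'],s['wrist_force'])
f=robot.grab_frame('scene'); i=f['image'][...,::-1]
cv2.imwrite('pics/scene3.png',cv2.resize(i[130:290,160:340],None,fx=4,fy=4,interpolation=2)[:600])
E
```

```text
13.5167 [0.57529782 0.08739042 0.18601978] [-0.1101465   0.24910924 -0.27483571]
```

View pics/scene3.png

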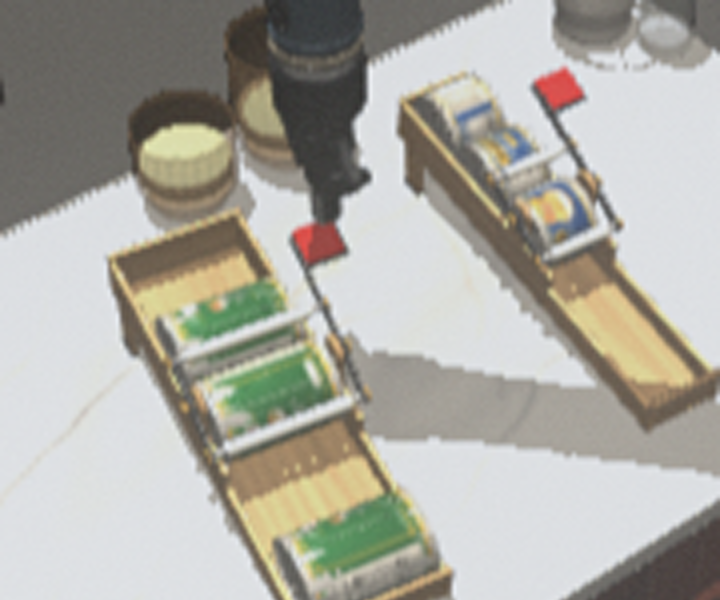

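The lever is up again. Tin 2 is at the gate (270,390), tin 3 is behind it, and tin 1 is at the lip. I'll repeat the press, then retract.

```bash
python3 - <<'E'
from plant import robot; from h import *
hit=robot.move_straight(tgt(.010,.076),vel=.06,contact_N=25)
robot.sleep(1.3)
s=robot.sense(); print(hit,s['t'],s['tcp_pos'],s['wrist_force'])
robot.move_straight(tgt(-.003,.175),vel=.08)
robot.move_straight(tgt(-.003,.25))
robot.sleep(1.8)
s=robot.sense(); print(s['t'],s['tcp_pos'],s['wrist_force'])
f=robot.grab_frame('scene'); i=f['image'][...,::-1]
cv2.imwrite('pics/scene4.png',cv2.resize(i[130:290,160:340],None,fx=4,fy=4,interpolation=2)[:600])
E
```

```text
True 16.2917 [0.58584782 0.08675712 0.09428629] [-2.80869157 -2.06297117 11.51216898]
20.05 [0.57529475 0.08740549 0.26100686] [-0.14716278 -0.09945125 -0.29851028]
```

View pics/scene4.png

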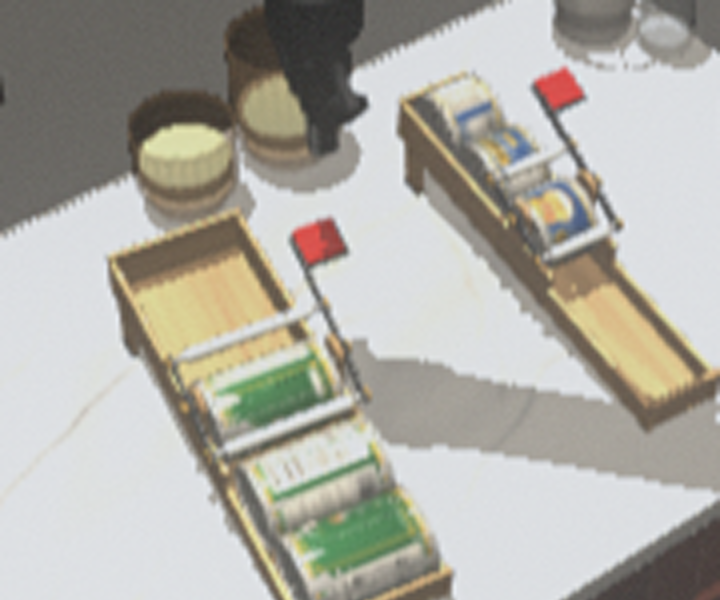

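The bay holds two tins (315,470 and 360,540). Tin 3 waits at the gate (270,390) with the lever up and the robot clear.

```bash
python3 -c "
from plant import robot
print(robot.close_job())"
```

```text
the job is handed in; nothing more can be done
None
```

The job is handed in: the last picture showed two green tins in the bay, the third waiting behind the gate with the lever up, and the flat tins' rack unmoved; no verdict came back.

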